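Close and hold the bayonet glue press on a jewellery table

ROBOT

A 6-joint arm with a two-finger parallel gripper is mounted at the origin on the work surface. World frame = base frame: x ahead of the robot, y to its left, z up, the work surface at z = 0. Lengths are in mm, angles in rad, forces in N, time in s.
With the tool pointing down it reaches from about 300 to 875 mm from the base axis. Payload 6.4 kg.
Tool frame: the origin (TCP) lies midway between the tips of the shut fingers; the grasp point (between the pads) lies 19 mm behind it; x points along the fingers, z is the direction in which the jaws open and shut, and the axes are right-handed (so a half turn about x gives the same grasp; the last joint's range is limited). The gripper opens to 85 mm and grips with 20 to 120 N. Pads are 22 mm wide; open, the fingers measure 114 mm over their backs; the gripper's body (76 mm by 85 mm) begins 54 mm behind the grasp point. The pads swing forward as they close: fully open they stand 13 mm farther back than shut.
Start: joints at [1.009, 0.181, 1.607, -0, 1.354, -0.206], TCP at [200.285, 539.006, 231.288] pointing down, gripper open.
Joint ranges: [-2.99, 2.99], [-0.89, 2.07], [0.3, 2.58], [-1.14, 4.28], [0, 2.63], [-3.12, 3.12]. Speed limits (rad/s): [2.57, 2.57, 3.01, 3.14, 3.14, 3.14].

INTERFACE

Orientations are given as a rotation vector (axis times angle).
In Python, from station import manip gives the robot as it stands.
- The arm moves only by the tool drive_tool, never from a script. Its argument "steps" is a list of rows, each a list of 5 numbers: the shift along the tool's x, y, z in m, then the turn about the tool's x in degrees, then the finger opening in m, from 0 to 0.0854. A call has 1 to 5 rows; each row is the pose to reach, as a shift and turn from the pose measured when the call began, along the tool's axes at that moment; what a row does not reach only later rows make up. A row lasts 1/8 s, in which the tool goes at most 62.5 mm and 10.7 degrees, less where a joint would pass 70% of its speed; a pose out of reach is approached as far as the arm can. A call with a gripper value outside its range is refused whole. The fingers move at their own pace and stop on an object; the grip force is fixed at half the most. Time passes only in rows, so rows that repeat a pose let the fingers close. It gives the time, the measured TCP pose, the force and the opening at its end, in the units of the state.
- manip.get_state(): the state, without advancing time (a new reading comes with each control period).
- manip.capture(name): name is "side" or "top" or "wrist"; returns a dict with "frame" (480x640x3 uint8, red, green, blue), "fx", "fy", "cx", "cy" (pixels), "origin" and "attitude" of the camera in the world; the wrist camera has in their place "mount" (4x4, takes a point from camera to tool coordinates, whose origin is the TCP and whose axes are the tool frame's). Camera axes: x right, y down, z forward; pixel columns grow to the right and rows downward; lengths in mm; the calibration is good to about 2 mm. A picture is of the moment at which its call begins: read the wrist's pose just before it. There is no depth.
- manip.hand_in(): hands the job in, once; it reports no verdict.
The state is a dict: "time": time; "qpos": joint angles; "joint_vel": joint speeds; "effort": joint torques, N m; "tool_pos": TCP position; "ee_rot": TCP orientation; "force": force on the tool from outside, world axes, zero at the start; "torque": the same for the moment, N m; "grip_width": finger opening in mm.
Only numpy, scipy, OpenCV 4.12 (cv2) and the standard library are available. Lean on these libraries where they do the work, as an engineer would, in place of code of your own. Each camera call takes 0.05 s, during which the arm holds its last target.

TASK

Press the freshly glued pendant: take the press cap by its bar handle, push it into the round glue press with its two lugs going down through the two slots, and turn it a quarter turn clockwise (seen from above) while it is pushed in. Finish still gripping the handle and holding the cap pressed fully home, its collar down flat on the rim of the press against the spring: do not let go at the end. Leave the bead tin, the glass tumbler and the coffee capsule where they stand.

Things in the scene. Friction and masses are not known exactly. Their poses are not given: they have to be found in the camera images.
- cap_grip (a point): Loose press cap (0.22 kg), upright on the table on its foot: centre of its wooden bar handle, 53 mm above the foot's underside. Bar 50 mm long along this point's x, 14 mm thick along y, 34 mm tall; z up. It stands on a steel collar disc 68 mm in diameter, 6 mm thick. The cap is the same after half a turn.
- cap_seat (a point): Centre of the underside of the cap's collar, on its axis, 23 mm below cap_grip, same axes. Below it an aluminium foot 41 mm in diameter reaches 30 mm down, tapering to 28 mm over its last 9 mm.
- cap_lug (a point): Tip of one of the cap's two steel lugs, half-way up it, 30 mm from the axis along the cap's x and 16 mm below the collar's underside; the other lies opposite. The lugs stick out of the foot in line with the bar handle, hidden from above by the collar. Each is 8 mm wide, 6 mm tall.
- press_mouth (a point): Fixed glue press, a dark steel pot 80 mm in diameter with an aluminium lip, on a round wooden base 110 mm in diameter: centre of its mouth, level with the rim, 67 mm above the table; z up. Mouth 45 mm in diameter. Two slots for the lugs run out from it along this point's x, on opposite sides. With the cap's collar on the rim it cannot go deeper.
- press_slot (a point): Outer end of one lug slot at rim level, 34 mm from the mouth's centre along its x; slots 14 mm wide. The lip is 8 mm thick; lugs clear it when the collar is under 5 mm above the rim, and can then turn about 92 degrees clockwise seen from above, up to a stop (the other way is blocked). Let go after the turn, the cap is pushed up 5 mm by the spring, against the lip.
- platen (a joint): How far the sprung cork pad inside the press, with a round copper pendant on it, is pushed down, in m: 0 at rest, when its top lies 12 mm below the rim; about 0.018 with the cap fully home. The spring pushes up with 3 N at first and 12 N when fully home.
- tin: Bystander: closed round steel bead tin 72 mm in diameter, 59 mm tall with a small round ball knob on its lid; origin at the centre of its underside.
- tumbler: Bystander: drinking glass 68 mm in diameter at its rim, 85 mm tall; origin at the centre of its underside.
- capsule: Bystander: empty copper-coloured coffee capsule 37 mm in diameter, 28 mm tall, standing on its wide rim; origin at the centre of its underside.
Mind the look-alikes: they are no part of the job. Leave any orange or pink look-alike of the part that bears cap_grip alone.

How it is judged:
By the outcome, as a careful person would: the job done as asked, in the order asked, and still so for the second after the job is handed in, while the arm keeps its last pose, push and grip.
It also fails if it takes over 46 s, if anything falls off the work surface, if the arm or the gripper's body presses on something with over 40 N, if the wrist force passes 120 N, or if a joint passes its speed limit or range.

## Working session

There is one attempt and no reset: what is moved stays moved. The work goes in short steps, Python scripts to look and compute and a tool call to move; the robot and the scene stay as the last step left them, time stands still between calls to the robot, and variables do not carry over. Pictures are saved under pics/ and viewed, and the job is handed in when it is done.

Besides the shell and the picture viewer there is one more tool, called after "Emit:" by a JSON object that holds its "op" and its "data", one argument or row to a line. drive_tool: Moves the arm, as the interface text tells. Its arguments: {"type":"object","properties":{"steps":{"type":"array"}},"required":["steps"]}

```bash
ls; mkdir -p pics
python3 - <<'E'
from station import manip
import cv2,numpy as np
s=manip.get_state(); print({k:np.round(v,3) for k,v in s.items()})
for n in ["side","top","wrist"]:
    c=manip.capture(n); cv2.imwrite(f"pics/{n}0.png",c["frame"][:,:,::-1])
    print(n,{k:np.round(v,4).tolist() for k,v in c.items() if k!="frame"})
E
```

```text
pics
{'time': np.float64(0.0), 'qpos': array([ 1.009,  0.182,  1.608, -0.   ,  1.354, -0.206]), 'joint_vel': array([-0.   , -0.001, -0.001,  0.001, -0.001,  0.   ]), 'effort': array([-3.0000e-03, -4.4487e+01, -3.5133e+01, -0.0000e+00,  9.0000e-03,
        0.0000e+00]), 'tool_pos': array([199.993, 538.52 , 230.404]), 'ee_rot': array([-0.944,  1.358,  0.943]), 'force': array([-0.54 ,  0.91 ,  0.087]), 'torque': array([-0.02 , -0.008,  0.021]), 'grip_width': np.float64(85.242)}
side {'fx': 497.3858, 'fy': 497.3858, 'cx': 320.2814, 'cy': 235.8691, 'origin': [525.9675, 593.7814, 772.3755], 'attitude': [-0.2409, 2.8962, -1.0655]}
top {'fx': 494.0952, 'fy': 494.0952, 'cx': 315.2908, 'cy': 235.615, 'origin': [413.0719, 0.237, 988.5483], 'attitude': [-2.0997, 2.114, -0.2418]}
wrist {'fx': 377.612, 'fy': 377.612, 'cx': 320.7945, 'cy': 242.9791, 'mount': [[0.0007, -0.3058, 0.9521, -141.6003], [0.0002, -0.9521, -0.3058, 77.3304], [1.0, 0.0004, -0.0006, -0.6706], [0.0, 0.0, 0.0, 1.0]]}
```

View pics/top0.png

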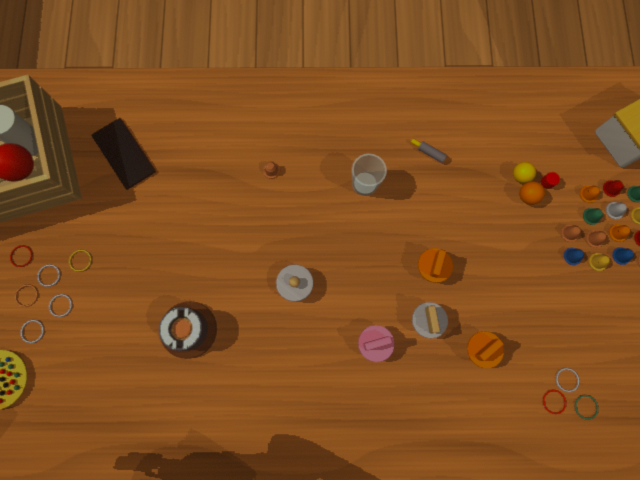

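View pics/side0.png

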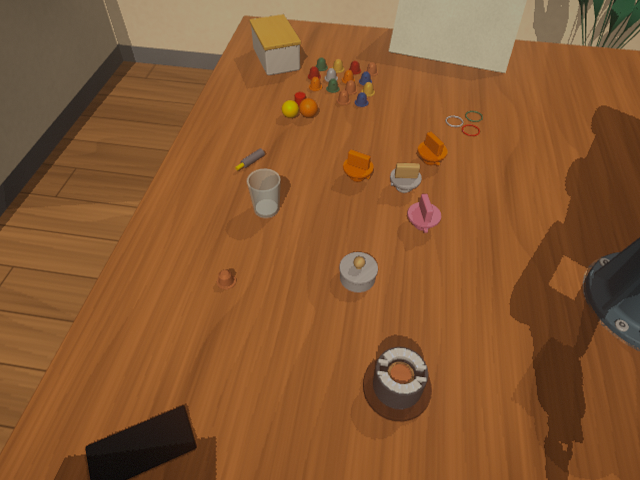

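View pics/wrist0.png

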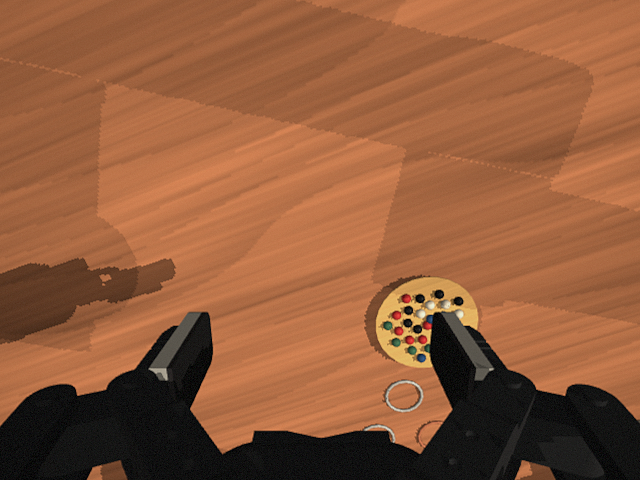

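The top view shows the grey cap with the wooden bar at about (430,320). The press is at about (182,330), with dark slots near (184,312) and (180,348). The tin is at (294,283), the tumbler at (368,175) and the capsule at (270,169). The pink and orange caps are decoys. Next I'll measure.

```bash
cat > h.py <<'E'
import cv2,numpy as np
from scipy.spatial.transform import Rotation as R
from station import manip
def cam(name):
    s=manip.get_state(); c=manip.capture(name)
    if name=="wrist":
        T=np.eye(4);T[:3,:3]=R.from_rotvec(s["ee_rot"]).as_matrix();T[:3,3]=s["tool_pos"]
        M=T@np.array(c["mount"])
    else:
        M=np.eye(4);M[:3,:3]=R.from_rotvec(c["attitude"]).as_matrix();M[:3,3]=c["origin"]
    c["M"]=M;return c
def ray(c,u,v):
    d=c["M"][:3,:3]@np.array([(u-c["cx"])/c["fx"],(v-c["cy"])/c["fy"],1.]);return c["M"][:3,3],d
def onz(c,u,v,z):
    o,d=ray(c,u,v);return o+d*(z-o[2])/d[2]
def proj(c,p):
    q=c["M"][:3,:3].T@(np.array(p)-c["M"][:3,3]);return np.array([c["fx"]*q[0]/q[2]+c["cx"],c["fy"]*q[1]/q[2]+c["cy"]])
def save(c,n,crop=None,k=1):
    f=c["frame"][:,:,::-1]
    if crop: x0,y0,x1,y1=crop;f=f[y0:y1,x0:x1]
    f=cv2.resize(f,None,fx=k,fy=k,interpolation=cv2.INTER_CUBIC);cv2.imwrite(f"pics/{n}.png",f)
E
python3 - <<'E'
from h import *
c=cam("top")
save(c,"top_press",(140,290,230,370),7); save(c,"top_cap",(390,280,470,360),7)
s=cam("side"); save(s,"side_press",(350,330,450,430),6); save(s,"side_cap",(370,140,440,210),8)
for n,u,v,z in [("cap",432,320,70),("press",182,329,67),("tin",294,283,59),("tumb",366,178,40),("caps",270,169,20),("pink",377,343,36),("or",486,350,36),("or2",436,266,36)]: print(n,onz(c,u,v,z).round(0))
E
```

```text
cap [ 460. -220.   70.]
press [447. 239.  67.]
tin [532.  34.  59.]
tumb [ 746. -110.   40.]
caps [774.  86.  20.]
pink [ 420. -122.   36.]
or [ 405. -326.   36.]
or2 [ 566. -242.   36.]
```

View pics/top_press.png

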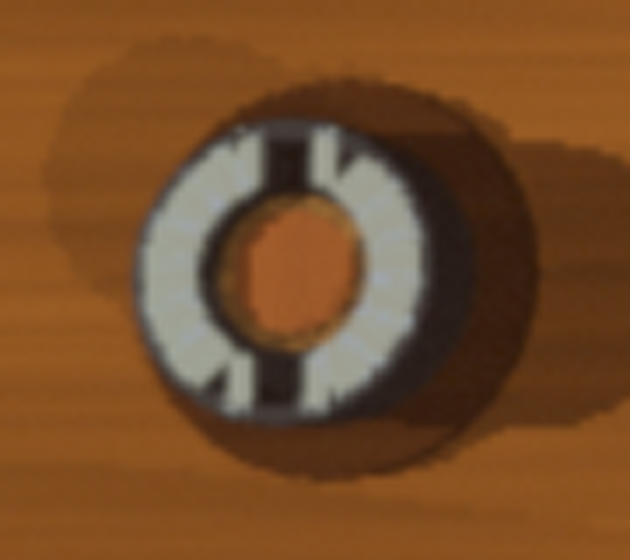

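View pics/top_cap.png

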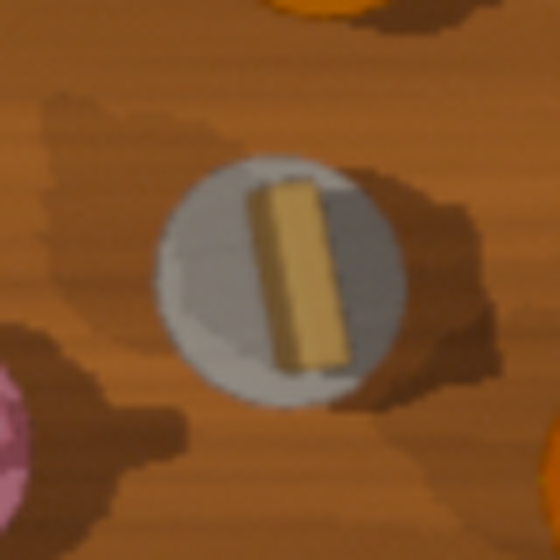

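View pics/side_cap.png

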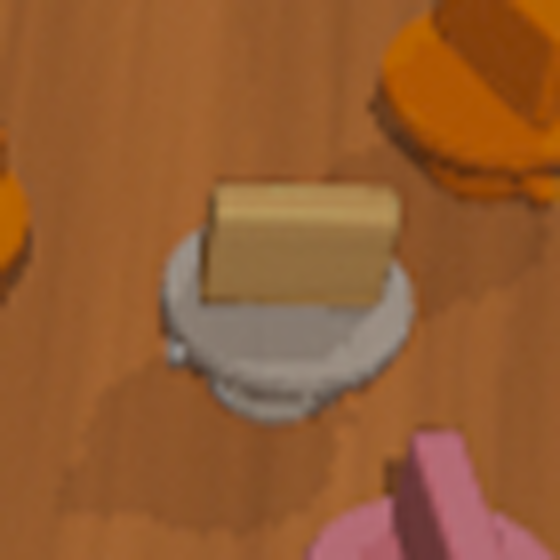

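View pics/side_press.png

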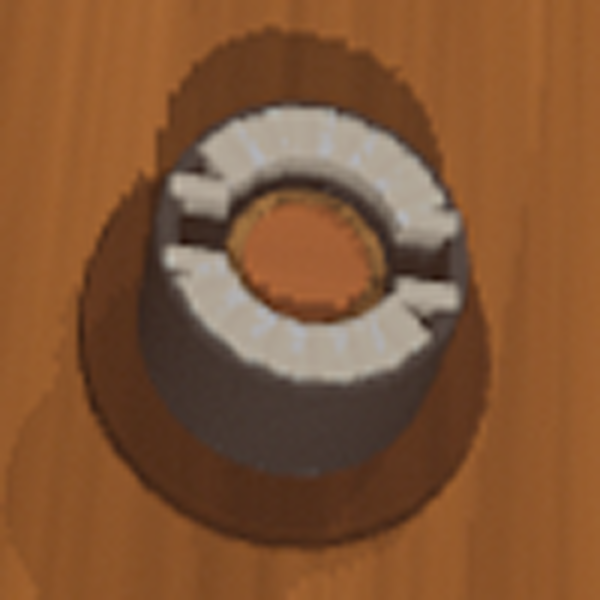

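Run:
```python
from h import *
st=manip.get_state(); M=R.from_rotvec(st["ee_rot"]).as_matrix(); print(M.round(4)); z=M[:,2]; print("yaw z",np.degrees(np.arctan2(z[1],z[0])), "q1,q6",np.degrees(st["qpos"][[0,5]]))
c=cam("top"); s=cam("side")
f=lambda x0,y0,k,p:((p[0]+.5)/k-.5+x0,(p[1]+.5)/k-.5+y0)
def line(a,b): d=b-a; return ((a+b)/2).round(1), np.degrees(np.arctan2(d[1],d[0])).round(1), np.linalg.norm(d).round(1)
P=lambda cm,x0,y0,k,p,z:onz(cm,*f(x0,y0,k,p),z)
print("cap top",line(P(c,390,280,7,(323,368),70),P(c,390,280,7,(292,180),70)))
print("cap side",line(P(s,370,140,8,(400,202),70),P(s,370,140,8,(213,204),70)))
print("press top",line(P(c,140,290,7,(279,412),67),P(c,140,290,7,(288,132),67)))
print("press side",line(P(s,350,330,6,(453,268),67),P(s,350,330,6,(172,232),67)))
# cap collar circle by mask, press lip
hsv=cv2.cvtColor(c["frame"],cv2.COLOR_RGB2HSV)
m=((hsv[...,1]<60)&(hsv[...,2]>60)).astype(np.uint8)
for (x0,y0,x1,y1,z) in [(390,280,470,360,36),(140,290,230,370,67)]:
    mm=np.zeros_like(m);mm[y0:y1,x0:x1]=m[y0:y1,x0:x1]
    pts=cv2.findNonZero(mm); h=cv2.convexHull(pts); (u,v),ax,_=cv2.fitEllipse(h); print("ellipse",u,v,ax,onz(c,u,v,z).round(1))
```

```text
[[-4.000e-04 -9.374e-01  3.483e-01]
 [-7.000e-04  3.483e-01  9.374e-01]
 [-1.000e+00  1.000e-04 -8.000e-04]]
yaw z 69.61748301863017 q1,q6 [ 57.79426892 -11.82277634]
cap top (array([ 462.6, -222.7,   70. ]), np.float64(6.1), np.float64(49.1))
cap side (array([ 464.4, -221.9,   70. ]), np.float64(10.9), np.float64(49.7))
press top (array([448.7, 242.4,  67. ]), np.float64(1.2), np.float64(72.1))
press side (array([450.8, 245.7,  67. ]), np.float64(1.7), np.float64(70.6))
ellipse 429.42059326171875 319.8219299316406 (33.68024444580078, 35.56538009643555) [ 462.3 -223.1   36. ]
ellipse 179.98696899414062 328.4170227050781 (41.264286041259766, 43.851078033447266) [448.4 242.5  67. ]
```

```bash
cat > togo.py <<'E'
import sys
from h import *
x,y,z,yaw=map(float,sys.argv[1:5])
st=manip.get_state(); M=R.from_rotvec(st["ee_rot"]).as_matrix()
d=M.T@(np.array([x,y,z])-st["tool_pos"])
cy=np.degrees(np.arctan2(M[1,2],M[0,2]))
print("shift m",(d/1000).round(4),"turn about x deg",round(-(yaw-cy),2),"dist",np.linalg.norm(d).round(1),"| t",st["time"],"pos",st["tool_pos"].round(1),"yaw",cy.round(2),"tiltx",M[:,0].round(4),"F",st["force"].round(1),"T",np.round(st["torque"],2),"w",round(float(st["grip_width"]),1),"q6",round(float(np.degrees(st["qpos"][5])),1))
E
python3 togo.py 449 243 180 91.5
```

```text
shift m [ 0.0511 -0.3363 -0.1907] turn about x deg -21.88 dist 389.9 | t 0.35 pos [200.2 538.9 231.1] yaw 69.62 tiltx [-2.e-04 -4.e-04 -1.e+00] F [0.8 0.1 0.7] T [-0.01 -0.02  0.01] w 85.6 q6 -11.8
```

Emit:
{"op": "drive_tool", "data": {
  "steps": [
    [0.008,-0.052,-0.029,-8,0.085],
    [0.016,-0.104,-0.059,-16,0.085],
    [0.024,-0.156,-0.088,-22,0.085],
    [0.032,-0.208,-0.118,-22,0.085],
    [0.04,-0.26,-0.147,-22,0.085]
  ]
}}

```text
time: 0.98
tool_pos: [393.8, 309.0, 191.2]
ee_rot: [-1.23, 1.195, 1.23]
force: [0.3, -0.1, -0.1]
grip_width: 85.2
```

```bash
python3 togo.py 449 243 180 91.5
```

```text
shift m [ 0.0112 -0.0533 -0.0675] turn about x deg 0.12 dist 86.8 | t 0.975 pos [393.8 309.  191.2] yaw 91.62 tiltx [ 6.e-04  1.e-04 -1.e+00] F [ 0.3 -0.1 -0.1] T [ 0.01 -0.01 -0.04] w 85.2 q6 -67.1
```

Emit:
{"op": "drive_tool", "data": {
  "steps": [
    [0.006,-0.03,-0.036,0,0.085],
    [0.011,-0.053,-0.067,0,0.085],
    [0.011,-0.053,-0.067,0,0.085],
    [0.011,-0.053,-0.067,0,0.085]
  ]
}}

```text
time: 1.48
tool_pos: [448.3, 243.8, 180.2]
ee_rot: [-1.23, 1.196, 1.23]
force: [0.5, 0.2, -0.2]
grip_width: 85.2
```

```bash
python3 togo.py 463 -223 185 98
python3 - <<'E'
from h import *
c=cam("wrist"); save(c,"w_press",None,1.25); np.savez("wp.npz",frame=c["frame"],M=c["M"])
E
```

```text
shift m [-0.005  -0.0016 -0.467 ] turn about x deg -6.4 dist 467.1 | t 1.475 pos [448.3 243.8 180.2] yaw 91.6 tiltx [ 1.e-04  4.e-04 -1.e+00] F [ 0.5  0.2 -0.2] T [-0.09 -0.03  0.04] w 85.2 q6 -76.4
```

View pics/w_press.png

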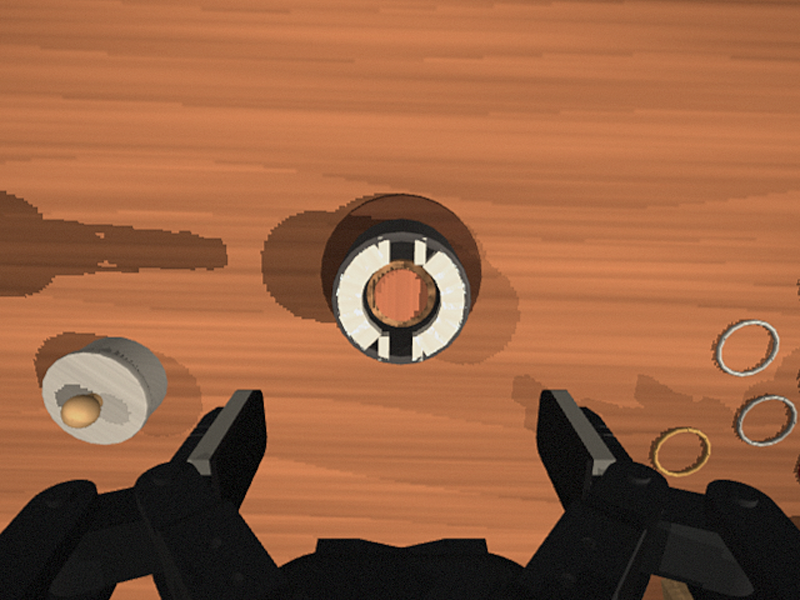

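The wrist view shows the press lip centred near (321,238) in raw pixels, with slots straight above and below. The tin is at the left. Now I'll measure it.

Run:
```python
from h import *
c=cam("wrist"); save(c,"w_press2",(255,170,385,305),5.5)
hsv=cv2.cvtColor(c["frame"],cv2.COLOR_RGB2HSV)
m=((hsv[...,1]<60)&(hsv[...,2]>120)).astype(np.uint8)
mm=np.zeros_like(m);mm[170:305,255:385]=m[170:305,255:385]
h=cv2.convexHull(cv2.findNonZero(mm)); (u,v),ax,_=cv2.fitEllipse(h); print(u,v,ax,"lip c",onz(c,u,v,67).round(1))
W=np.array([onz(c,*p[0],67)[:2] for p in h],np.float32); print("min circ",cv2.minEnclosingCircle(W))
# slots: rectify at rim plane, find slot centre vs radius
c0=np.array(onz(c,u,v,67)[:2])
S=10; n=900
X,Y=np.meshgrid((np.arange(n)-450)/S,(np.arange(n)-450)/S)
cor=[proj(c,(c0[0]+a,c0[1]+b,67)) for a,b in [(-45,-45),(45,-45),(45,45),(-45,45)]]
H=cv2.getPerspectiveTransform(np.float32(cor),np.float32([(0,0),(900,0),(900,900),(0,900)]))
g=cv2.warpPerspective(mm*255,H,(900,900)); cv2.imwrite("pics/rect.png",cv2.resize(g,(600,600)))
for x in list(range(-36,-24,2))+list(range(26,38,2)):
    col=g[300:600,450+x*S]; i=np.where(col<128)[0]; 
    r=np.split(i,np.where(np.diff(i)>1)[0]+1); print(x,[( round((a[0]-150)/S,1),round((a[-1]-150)/S,1)) for a in r if len(a)>15])
```

```text
319.9707336425781 238.74188232421875 (103.48977661132812, 103.72296142578125) lip c [449.2 242.6  67. ]
min circ ((450.89044189453125, 242.77615356445312), 38.70808029174805)
-36 [(np.float64(-15.0), np.float64(14.9))]
-34 [(np.float64(-6.9), np.float64(6.1)), (np.float64(12.8), np.float64(14.9))]
-32 [(np.float64(-15.0), np.float64(-13.5)), (np.float64(-6.6), np.float64(6.2)), (np.float64(12.6), np.float64(14.9))]
-30 [(np.float64(-6.6), np.float64(6.3)), (np.float64(13.2), np.float64(14.9))]
-28 [(np.float64(-6.5), np.float64(6.3)), (np.float64(12.6), np.float64(14.9))]
-26 [(np.float64(-6.5), np.float64(6.4)), (np.float64(12.7), np.float64(14.9))]
26 [(np.float64(-14.3), np.float64(-12.8)), (np.float64(-6.1), np.float64(6.9))]
28 [(np.float64(-15.0), np.float64(-12.7)), (np.float64(-6.0), np.float64(7.0))]
30 [(np.float64(-15.0), np.float64(-12.7)), (np.float64(-6.0), np.float64(7.0))]
32 [(np.float64(-15.0), np.float64(-12.7)), (np.float64(-6.0), np.float64(7.1))]
34 [(np.float64(-15.0), np.float64(-12.6)), (np.float64(-5.9), np.float64(7.2))]
36 [(np.float64(-15.0), np.float64(-12.6)), (np.float64(-5.9), np.float64(7.2))]
```

View pics/w_press2.png

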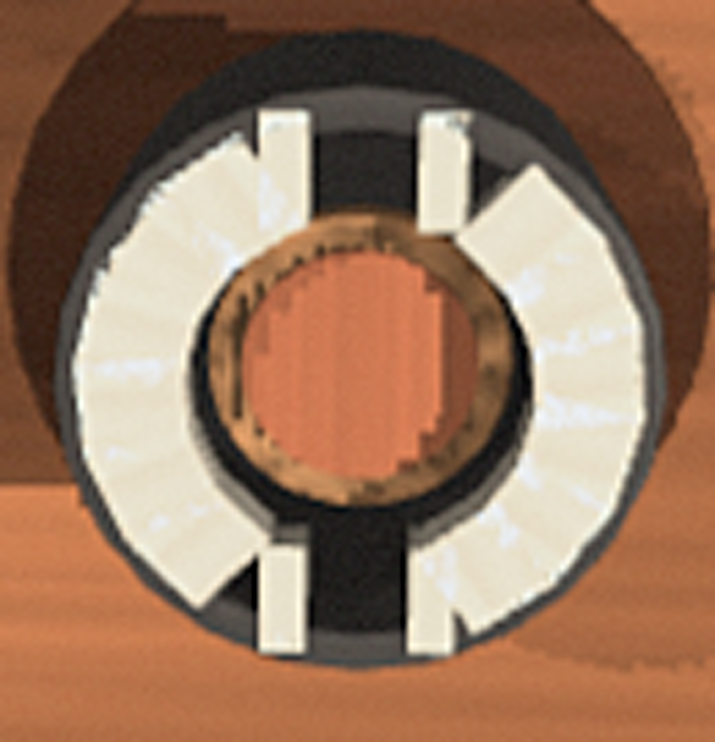

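Emit:
{"op": "drive_tool", "data": {
  "steps": [
    [0,0,-0.06,-3,0.085],
    [0,0,-0.12,-6,0.085],
    [0,0,-0.18,-6,0.085],
    [0,0,-0.24,-6,0.085],
    [0,0,-0.3,-6,0.085]
  ]
}}

```text
time: 2.2
tool_pos: [457.0, -56.1, 180.8]
ee_rot: [-1.31, 1.14, 1.308]
force: [1.0, 0.2, 0.3]
grip_width: 84.9
```

```bash
python3 togo.py 463 -223 185 98
```

```text
shift m [-0.0042  0.0168 -0.1662] turn about x deg -0.17 dist 167.1 | t 2.2 pos [457.  -56.1 180.8] yaw 97.83 tiltx [ 1.9e-03  1.0e-04 -1.0e+00] F [1.  0.2 0.3] T [ 0.02 -0.03 -0.  ] w 84.9 q6 -119.7
```

Emit:
{"op": "drive_tool", "data": {
  "steps": [
    [-0.001,0.005,-0.05,0,0.085],
    [-0.003,0.011,-0.105,0,0.085],
    [-0.004,0.017,-0.166,0,0.085],
    [-0.004,0.017,-0.166,0,0.085],
    [-0.004,0.017,-0.166,0,0.085]
  ]
}}

```text
time: 2.82
tool_pos: [462.7, -221.7, 184.6]
ee_rot: [-1.31, 1.139, 1.309]
force: [0.4, 0.7, 0.2]
grip_width: 85.2
```

```bash
python3 togo.py 463 -223 185 98
python3 - <<'E'
from h import *
c=cam("wrist"); save(c,"w_cap",None,1.25);save(c,"w_cap2",(250,170,390,310),5)
E
```

```text
shift m [-0.0004 -0.0001 -0.0013] turn about x deg -0.14 dist 1.4 | t 2.825 pos [ 462.7 -221.7  184.6] yaw 97.86 tiltx [ 0.0015  0.001  -1.    ] F [0.4 0.7 0.2] T [ 0.05 -0.02 -0.02] w 85.2 q6 -136.8
```

View pics/w_cap.png

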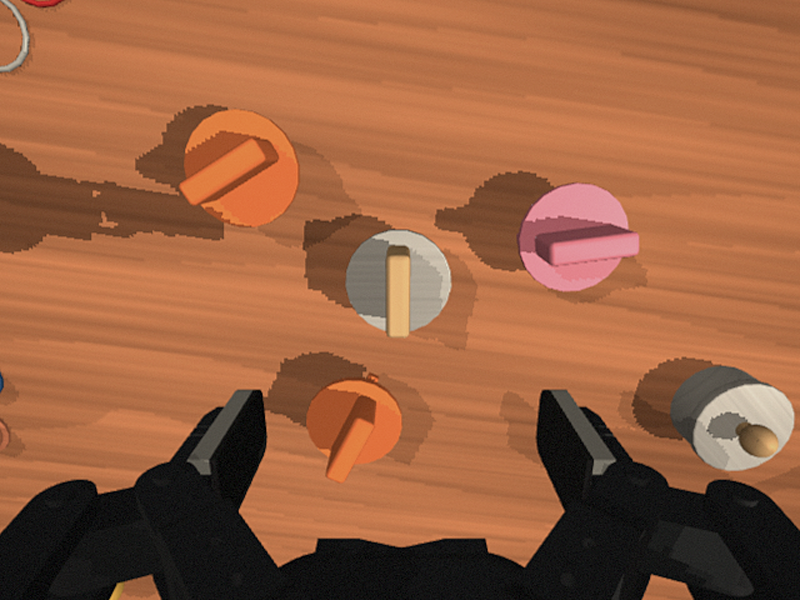

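View pics/w_cap2.png

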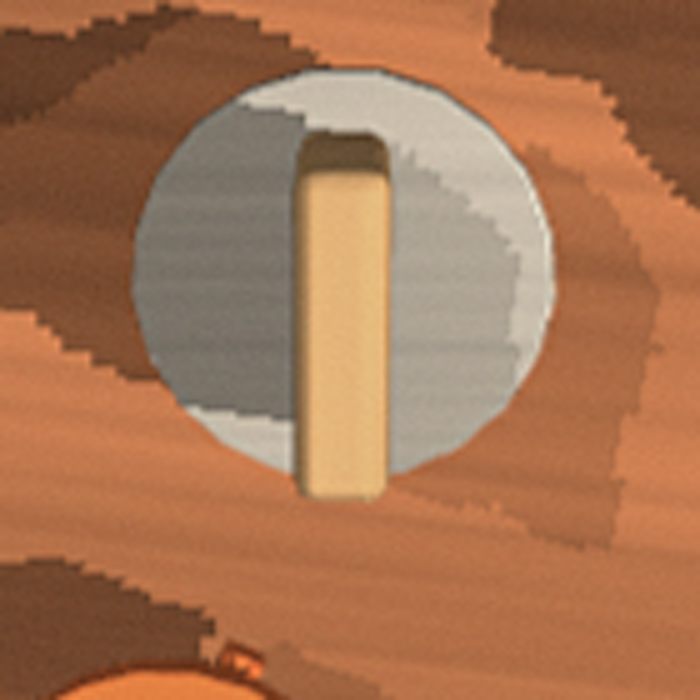

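The bar's top face runs from raw pixel (318,204) to (318,269), centred at column about 318.7 and close to vertical. The pink decoy is at the upper right, and the orange ones at the upper left and lower centre.

Run:
```python
from h import *
from scipy.optimize import least_squares
c=cam("wrist")
hsv=cv2.cvtColor(c["frame"],cv2.COLOR_RGB2HSV)
roi=np.zeros(hsv.shape[:2],np.uint8);roi[170:285,250:390]=1
f=lambda p:((p[0]+.5)/5-.5+250,(p[1]+.5)/5-.5+170)
C=[onz(c,*f(p),70) for p in [(298,172),(390,172),(387,499),(300,499)]]
for a in C: print(a.round(1))
a=(C[0]+C[1])/2;b=(C[2]+C[3])/2
print("bar c",((a+b)/2).round(1),"len",np.linalg.norm(a-b).round(1),"ang",np.degrees(np.arctan2(*(b-a)[1::-1])).round(2),"w",np.linalg.norm(C[0]-C[1]).round(1))
m=((hsv[...,1]<70)&(hsv[...,2]>70)&(roi>0)).astype(np.uint8)
def circ(W): 
    r=least_squares(lambda q:np.hypot(W[:,0]-q[0],W[:,1]-q[1])-q[2],[*W.mean(0),35],loss="soft_l1",f_scale=.5);return r.x.round(2)
n,l,st,_=cv2.connectedComponentsWithStats(m); 
mm=np.isin(l,[i for i in range(1,n) if st[i,4]>100]).astype(np.uint8)
h=cv2.convexHull(cv2.findNonZero(mm)); W=np.array([onz(c,*p[0],36)[:2] for p in h]); print("collar",circ(W))
h2=cv2.convexHull(cv2.findNonZero(mm))
# press again from saved frame
d=np.load("wp.npz"); c2=dict(c);c2["M"]=d["M"];c2["frame"]=d["frame"]
hsv=cv2.cvtColor(d["frame"],cv2.COLOR_RGB2HSV);m=((hsv[...,1]<60)&(hsv[...,2]>120)).astype(np.uint8);roi[:]=0;roi[170:305,255:385]=1
h=cv2.convexHull(cv2.findNonZero(m*roi)); W=np.array([onz(c2,*p[0],67)[:2] for p in h]); print("lip",circ(W))
mouth=None
```

```text
[ 440.6 -233.5   70. ]
[ 438.9 -220.9   70. ]
[ 486.9 -214.4   70. ]
[ 488.7 -227.    70. ]
bar c [ 463.8 -224.    70. ] len 48.5 ang 7.73 w 12.7
collar [ 464.14 -224.77   33.45]
lip [451.21 242.63  36.85]
```

```bash
python3 togo.py 464 -224.4 40 97.8
```

```text
shift m [ 0.1446 -0.0005 -0.0036] turn about x deg 0.15 dist 144.7 | t 2.925 pos [ 462.8 -221.   184.6] yaw 97.95 tiltx [ 1.5e-03  8.0e-04 -1.0e+00] F [-1.4 -0.4  0.7] T [-0.03  0.02  0.03] w 85.0 q6 -136.8
```

Emit:
{"op": "drive_tool", "data": {
  "steps": [
    [0.03,0,-0.003,0,0.055],
    [0.06,0,-0.003,0,0.055],
    [0.085,0,-0.003,0,0.055],
    [0.1,0,-0.003,0,0.055],
    [0.1,0,-0.003,0,0.055]
  ]
}}

```text
time: 3.55
tool_pos: [463.0, -222.6, 83.9]
ee_rot: [-1.31, 1.138, 1.313]
force: [0.6, 0.1, 1.2]
grip_width: 54.8
```

```bash
python3 - <<'E'
from h import *
c=cam("wrist"); save(c,"w_cap3",None,1.25)
P=[]
for i in range(6): 
    P.append(manip.get_state()["tool_pos"]); manip.capture("top")
print(np.round(P,1),np.mean(P,0).round(2))
E
python3 togo.py 464 -224.4 40 97.8
```

```text
[[ 463.6 -223.3   84.8]
 [ 464.  -223.8   85.5]
 [ 464.2 -224.2   85.7]
 [ 464.2 -224.3   85.8]
 [ 464.1 -224.4   85.8]
 [ 464.  -224.4   85.6]] [ 464.03 -224.07   85.54]
shift m [ 0.0455  0.     -0.0001] turn about x deg 0.15 dist 45.5 | t 3.9 pos [ 463.9 -224.3   85.5] yaw 97.95 tiltx [ 2.8e-03 -2.0e-04 -1.0e+00] F [0.3 1.  0.5] T [-0.02 -0.04  0.01] w 55.1 q6 -137.1
```

View pics/w_cap3.png

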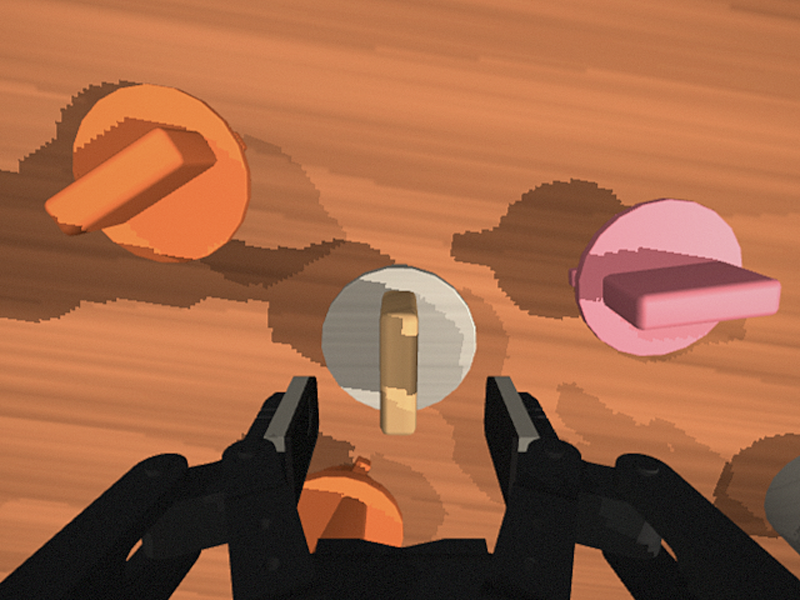

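The fingers straddle the bar and nearly centre it: bar column 399, finger midpoint 401. I'll refine the measurement now that the arm has settled.

Run:
```python
from h import *
c=cam("wrist"); save(c,"w_cap4",(240,200,400,360),4.5)
```

```text
(no output)
```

View pics/w_cap4.png

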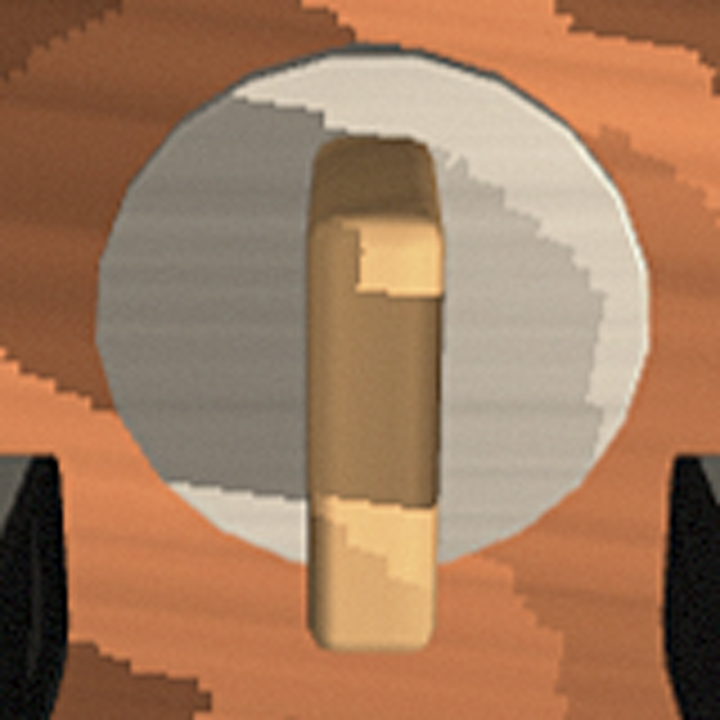

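```bash
python3 - <<'E'
from h import *
c=cam("wrist")
f=lambda p:((p[0]+.5)/4.5-.5+240,(p[1]+.5)/4.5-.5+200)
C=[onz(c,*f(p),70) for p in [(306,213),(444,213),(438,653),(308,653)]]
a=(C[0]+C[1])/2;b=(C[2]+C[3])/2
print("bar c",((a+b)/2).round(1),"len",np.linalg.norm(a-b).round(1),"ang",np.degrees(np.arctan2(*(b-a)[1::-1])).round(2),"w",np.linalg.norm(C[0]-C[1]).round(1),np.linalg.norm(C[2]-C[3]).round(1))
print("collar L/R mid",((onz(c,*f((97,310)),36)+onz(c,*f((650,310)),36))/2).round(1), "near edge",onz(c,*f((370,48)),36).round(1))
E
python3 togo.py 464 -224.4 40 97.8
```

```text
bar c [ 462.8 -224.6   70. ] len 49.2 ang 7.81 w 13.4 13.8
collar L/R mid [ 461.9 -224.6   36. ] near edge [ 430.  -229.6   36. ]
shift m [ 0.0451 -0.0002 -0.0003] turn about x deg 0.15 dist 45.1 | t 4.0 pos [ 463.6 -224.2   85.1] yaw 97.95 tiltx [ 2.3e-03  1.0e-04 -1.0e+00] F [-0.5 -0.4  0.8] T [-0.01  0.06  0.01] w 54.9 q6 -137.1
```

Emit:
{"op": "drive_tool", "data": {
  "steps": [
    [0.02,0,0,0,0.055],
    [0.035,0,0,0,0.055],
    [0.045,0,0,0,0.055],
    [0.045,0,0,0,0.055],
    [0.045,0,0,0,0.04]
  ]
}}

```text
time: 4.62
tool_pos: [464.0, -224.4, 40.4]
ee_rot: [-1.312, 1.139, 1.308]
force: [0.2, -0.5, -0.6]
grip_width: 40.3
```

```bash
python3 togo.py 463.3 -224.5 40 97.8
```

```text
shift m [ 0.0004  0.0007 -0.    ] turn about x deg 0.15 dist 0.8 | t 4.625 pos [ 464.  -224.4   40.4] yaw 97.95 tiltx [ 2.6e-03 -1.0e-04 -1.0e+00] F [ 0.2 -0.5 -0.6] T [ 0.   -0.   -0.01] w 40.3 q6 -137.1
```

Emit:
{"op": "drive_tool", "data": {
  "steps": [
    [0,0.001,0,0,0.025],
    [0,0.001,0,0,0.01],
    [0,0.001,0,0,0],
    [0,0.001,0,0,0],
    [0,0.001,0,0,0]
  ]
}}

```text
time: 5.25
tool_pos: [463.3, -224.9, 41.0]
ee_rot: [-1.313, 1.139, 1.308]
force: [-1.1, -0.4, 6.3]
grip_width: 13.2
```

Emit:
{"op": "drive_tool", "data": {
  "steps": [
    [0,0,0,0,0],
    [-0.01,0,0,0,0],
    [-0.03,0,0,0,0],
    [-0.07,0,0,0,0],
    [-0.1,0,0,0,0]
  ]
}}

```text
time: 5.88
tool_pos: [463.0, -224.6, 142.5]
ee_rot: [-1.313, 1.139, 1.308]
force: [-0.3, -0.4, -2.4]
grip_width: 13.1
```

```bash
python3 togo.py 451 242.7 150 90.7
python3 - <<'E'
from h import *
c=cam("wrist"); save(c,"w_held",None,1.25)
E
python3 togo.py 451 242.7 150 90.7
```

```text
shift m [-0.008  -0.0528  0.4645] turn about x deg 7.25 dist 467.6 | t 5.875 pos [ 463.  -224.6  142.5] yaw 97.95 tiltx [ 3.6e-03 -9.0e-04 -1.0e+00] F [-0.3 -0.4 -2.4] T [ 0.01 -0.05  0.  ] w 13.1 q6 -137.2
shift m [-0.0058 -0.0511  0.4662] turn about x deg 7.26 dist 469.0 | t 5.925 pos [ 465.  -226.1  146.5] yaw 97.96 tiltx [ 0.0083 -0.0047 -1.    ] F [ 2.7 -0.4  1.2] T [-0.06 -0.19  0.01] w 13.1 q6 -137.2
```

View pics/w_held.png

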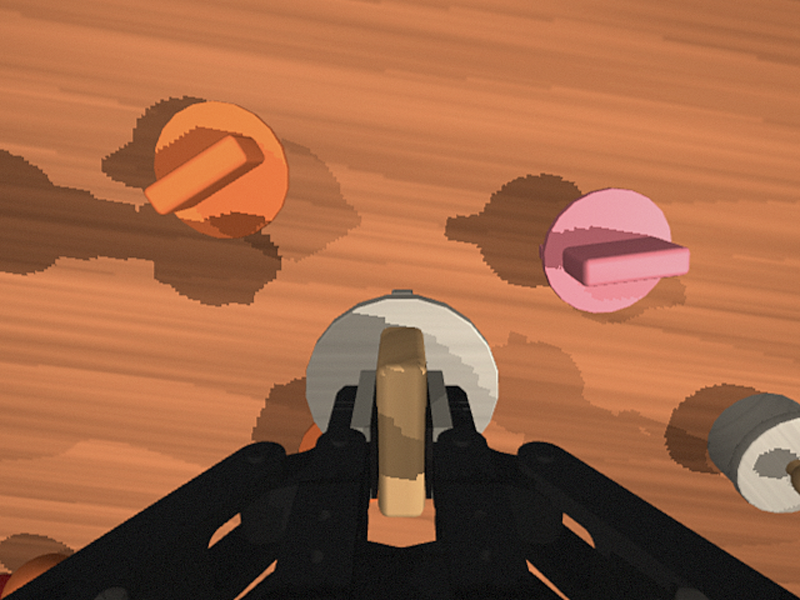

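Gripped at 13.1 mm. The cap hangs upright, and a lug is visible at (402,292) in line with the bar. I'll measure the cap in the tool frame, then carry it over.

```bash
python3 - <<'E'
from h import *
c=cam("wrist"); m=np.array(c["mount"]); save(c,"w_held2",(230,220,420,430),3.8/1.35)
def tool(u,v,x):  # intersect plane tool x = const
    d=m[:3,:3]@np.array([(u-c["cx"])/c["fx"],(v-c["cy"])/c["fy"],1]);o=m[:3,3];return o+d*(x-o[0])/d[0]
s=1.25
print("bar near/far top",tool(402/s,369/s,-29.5).round(1),tool(404/s,518/s,-29.5).round(1))
print("lug tip (x=+26.5)",tool(402/s,291/s,26.5-3).round(1))
# collar circle fit
hsv=cv2.cvtColor(c["frame"],cv2.COLOR_RGB2HSV)
from scipy.optimize import least_squares
k=((hsv[...,1]<60)&(hsv[...,2]>70)).astype(np.uint8); k[:236]=0;k[345:]=0;k[:,:240]=0;k[:,402:]=0
W=[]
for v in range(240,318,3):
    i=np.where(k[v])[0]
    if len(i): W+= [tool(i[0],v,4.5)[1:],tool(i[-1],v,4.5)[1:]]
W=np.array(W); r=least_squares(lambda q:np.hypot(W[:,0]-q[0],W[:,1]-q[1])-34,[0,0],loss="soft_l1",f_scale=.5); print("collar centre tool y,z",r.x.round(2),"res",np.abs(r.fun).mean())
E
python3 togo.py 451 242.7 150 90.7
```

```text
bar near/far top [-29.5  23.9  -0.7] [-29.5 -23.9  -0.1]
lug tip (x=+26.5) [23.5 29.7 -0.7]
collar centre tool y,z [-1.06 -0.85] res 0.6612863956063902
shift m [-0.0078 -0.0511  0.4662] turn about x deg 7.26 dist 469.1 | t 5.975 pos [ 465.  -226.2  144.6] yaw 97.96 tiltx [ 0.0086 -0.005  -1.    ] F [ 0.  -0.5 -2. ] T [-0.02 -0.02  0.01] w 13.0 q6 -137.2
```

View pics/w_held2.png

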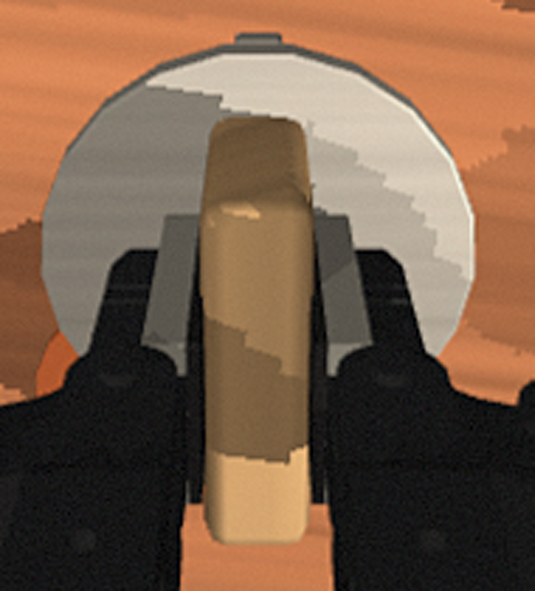

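Emit:
{"op": "drive_tool", "data": {
  "steps": [
    [-0.008,-0.006,0.055,1.5,0],
    [-0.008,-0.013,0.115,3,0],
    [-0.008,-0.019,0.175,4.5,0],
    [-0.008,-0.026,0.235,6,0],
    [-0.008,-0.032,0.295,7.3,0]
  ]
}}

```text
time: 6.6
tool_pos: [454.6, 72.4, 149.9]
ee_rot: [-1.224, 1.203, 1.209]
force: [1.3, -0.5, -2.2]
grip_width: 13.1
```

```bash
python3 togo.py 450.7 243.3 150 90.7
```

```text
shift m [-0.001   0.0021  0.1709] turn about x deg -0.11 dist 170.9 | t 6.6 pos [454.6  72.4 149.9] yaw 90.59 tiltx [ 0.0071 -0.0047 -1.    ] F [ 1.3 -0.5 -2.2] T [ 0.08 -0.05 -0.09] w 13.1 q6 -96.1
```

Emit:
{"op": "drive_tool", "data": {
  "steps": [
    [0,0.001,0.055,0,0],
    [0,0.002,0.11,0,0],
    [0.003,0.002,0.15,0,0],
    [0.012,0.002,0.171,0,0],
    [0.02,0.002,0.171,0,0]
  ]
}}

```text
time: 7.22
tool_pos: [449.6, 244.3, 127.2]
ee_rot: [-1.225, 1.203, 1.213]
force: [-0.0, -0.8, -2.5]
grip_width: 13.3
```

Emit:
{"op": "drive_tool", "data": {
  "steps": [
    [0,0,0,0,0],
    [0,0,0,0,0]
  ]
}}

```text
time: 7.48
tool_pos: [449.3, 243.4, 126.8]
ee_rot: [-1.224, 1.205, 1.213]
force: [-1.0, -0.2, -1.9]
grip_width: 13.0
```

```bash
python3 - <<'E'
from h import *
P=[]
c=cam("wrist"); save(c,"w_pre",None,1.25)
for i in range(3): P.append(manip.get_state()["tool_pos"]); manip.capture("top")
print(np.round(P,1))
s=cam("side"); save(s,"s_pre",(330,290,470,430),4.2)
t=cam("top"); save(t,"t_pre",(120,270,240,370),5)
E
python3 togo.py 450.7 243.3 120 90.7
```

```text
[[449.7 243.5 127.2]
 [449.9 243.6 127.5]
 [450.  243.7 127.6]]
shift m [ 0.0076 -0.0007 -0.0007] turn about x deg 0.01 dist 7.7 | t 7.775 pos [449.9 244.  127.6] yaw 90.71 tiltx [ 0.0055 -0.0049 -1.    ] F [-1.  -1.2 -1.5] T [0.01 0.03 0.03] w 13.0 q6 -75.1
```

View pics/w_pre.png

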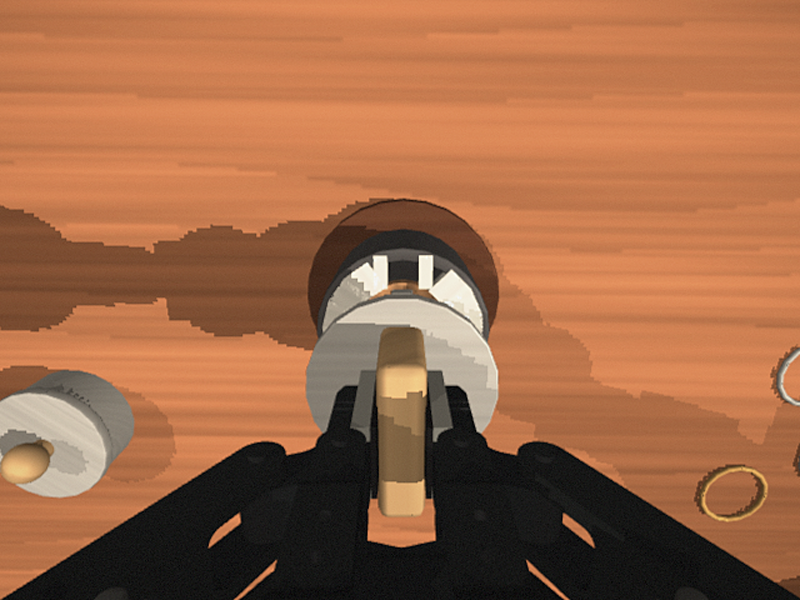

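View pics/s_pre.png

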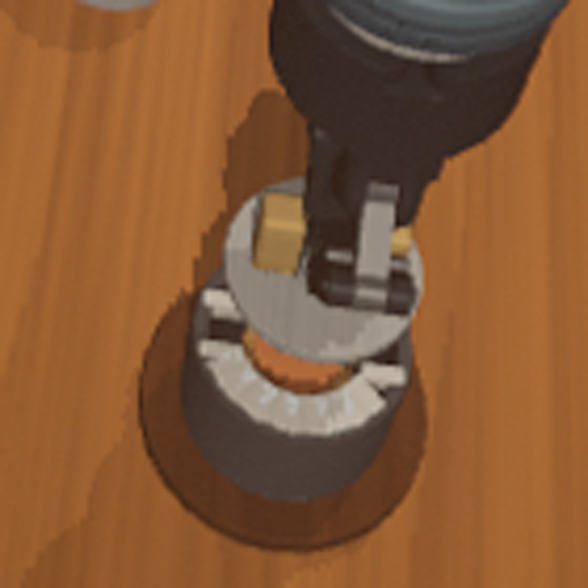

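The near slot shows between the white strips, columns 387 to 420 in the picture. The cap is above the press with the bar in line with the slots. I'll compare them in the tool frame.

Run:
```python
from h import *
st=manip.get_state(); c=manip.capture("wrist"); m=np.array(c["mount"]); save(dict(frame=c["frame"]),"w_pre2",(250,190,400,290),5)
h=st["tool_pos"][2]-67; print(h)
def tool(u,v,x):
    d=m[:3,:3]@np.array([(u-c["cx"])/c["fx"],(v-c["cy"])/c["fy"],1]);o=m[:3,3];return o+d*(x-o[0])/d[0]
for v in (208,214,220,226): 
    g=c["frame"][v,290:355].astype(int).min(1); i=np.where(g>110)[0]+290
    r=np.split(i,np.where(np.diff(i)>1)[0]+1); r=[(a[0],a[-1]) for a in r if len(a)>2]; print(v,r,[tuple(tool(x,v,h)[1:].round(1)) for a in r for x in (a[0]-.5,a[1]+.5)])
```

```text
60.621024633245895
208 [(np.int64(297), np.int64(308)), (np.int64(334), np.int64(344))] [(np.float64(32.8), np.float64(-14.3)), (np.float64(32.8), np.float64(-7.8)), (np.float64(32.8), np.float64(5.9)), (np.float64(32.8), np.float64(11.9))]
214 [(np.int64(290), np.int64(308)), (np.int64(334), np.int64(344))] [(np.float64(29.4), np.float64(-18.2)), (np.float64(29.4), np.float64(-7.8)), (np.float64(29.5), np.float64(5.9)), (np.float64(29.5), np.float64(12.0))]
220 [(np.int64(290), np.int64(308)), (np.int64(334), np.int64(344)), (np.int64(352), np.int64(354))] [(np.float64(26.0), np.float64(-18.3)), (np.float64(26.1), np.float64(-7.8)), (np.float64(26.1), np.float64(6.0)), (np.float64(26.1), np.float64(12.0)), (np.float64(26.1), np.float64(15.9)), (np.float64(26.1), np.float64(17.5))]
226 [(np.int64(290), np.int64(308)), (np.int64(334), np.int64(344)), (np.int64(346), np.int64(354))] [(np.float64(22.6), np.float64(-18.4)), (np.float64(22.6), np.float64(-7.9)), (np.float64(22.6), np.float64(6.0)), (np.float64(22.6), np.float64(12.1)), (np.float64(22.6), np.float64(12.6)), (np.float64(22.6), np.float64(17.6))]
```

View pics/w_pre2.png

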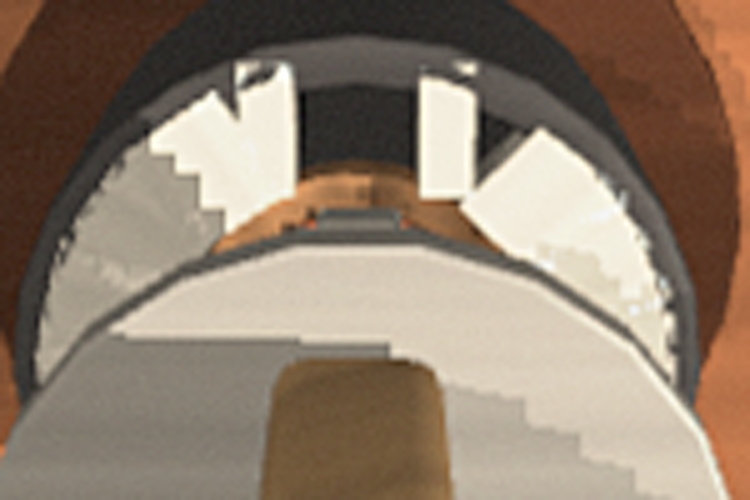

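Emit:
{"op": "drive_tool", "data": {
  "steps": [
    [0.008,-0.0005,-0.0005,0,0],
    [0.016,-0.0005,-0.0005,0,0],
    [0.022,-0.0005,-0.0005,0,0],
    [0.026,-0.0005,-0.0005,0,0],
    [0.026,-0.0005,-0.0005,0,0]
  ]
}}

```text
time: 8.45
tool_pos: [450.2, 243.4, 101.1]
ee_rot: [-1.224, 1.204, 1.213]
force: [-0.6, -0.1, -1.7]
grip_width: 12.9
```

```bash
python3 togo.py 450.4 243.3 85 90.7;  python3 - <<'E'
from h import *
s=cam("side"); save(s,"s_in",(330,290,470,430),4.2)
c=cam("wrist"); save(c,"w_in",(220,170,420,320),4)
E
python3 togo.py 450.4 243.3 85 90.7
```

```text
shift m [ 0.0161 -0.0001 -0.    ] turn about x deg 0.02 dist 16.1 | t 8.45 pos [450.2 243.4 101.1] yaw 90.72 tiltx [ 0.0045 -0.0052 -1.    ] F [-0.6 -0.1 -1.7] T [ 0.02 -0.03  0.04] w 12.9 q6 -75.2
shift m [ 0.0166  0.0003 -0.0001] turn about x deg 0.02 dist 16.6 | t 8.55 pos [450.6 243.5 101.6] yaw 90.72 tiltx [ 0.0055 -0.0049 -1.    ] F [ 1.3 -0.2 -2.5] T [ 0.03 -0.03 -0.01] w 13.0 q6 -75.2
```

View pics/s_in.png

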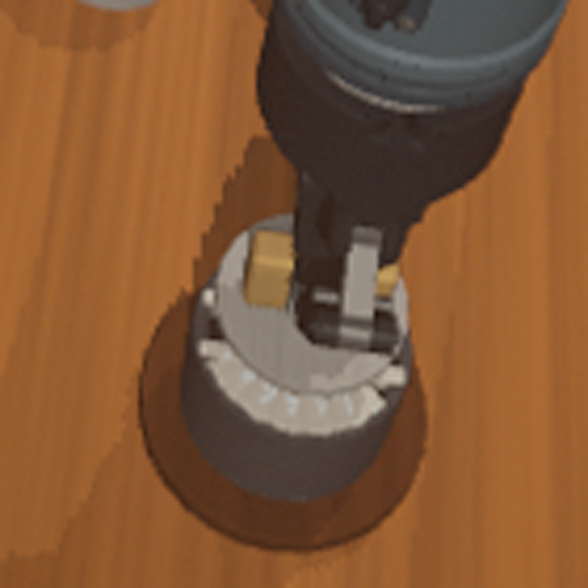

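View pics/w_in.png

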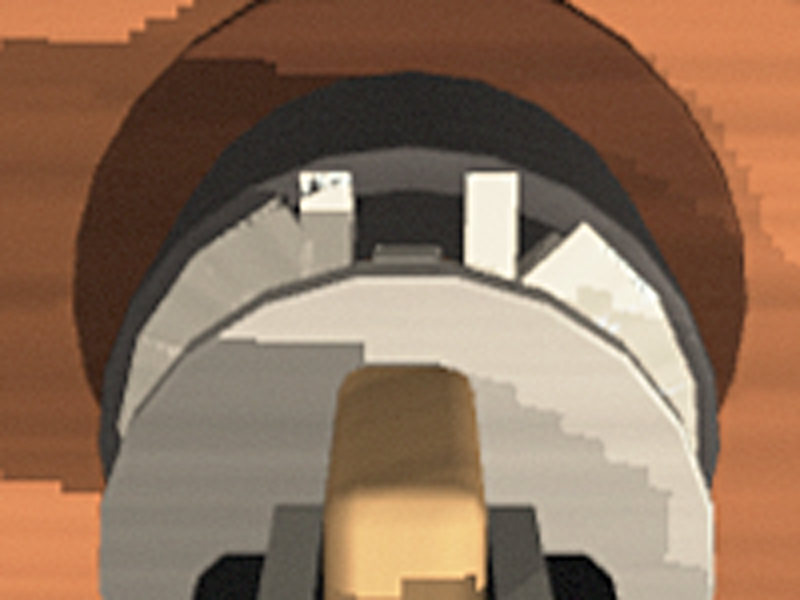

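The lug (375–440) sits inside the slot (354–465) with no contact force. Next I push down.

Emit:
{"op": "drive_tool", "data": {
  "steps": [
    [0.003,0,0,0,0],
    [0.006,0,0,0,0],
    [0.009,0,0,0,0],
    [0.012,0,0,0,0],
    [0.012,0,0,0,0]
  ]
}}

```text
time: 9.18
tool_pos: [450.9, 243.6, 89.8]
ee_rot: [-1.225, 1.202, 1.212]
force: [-0.8, 1.1, 3.7]
grip_width: 13.3
```

```bash
python3 togo.py 450.4 243.3 80 90.7
```

```text
shift m [ 0.0098  0.0006 -0.0002] turn about x deg 0.02 dist 9.8 | t 9.175 pos [450.9 243.6  89.8] yaw 90.72 tiltx [ 0.0059 -0.0047 -1.    ] F [-0.8  1.1  3.7] T [ 0.    0.33 -0.01] w 13.3 q6 -75.2
```

Emit:
{"op": "drive_tool", "data": {
  "steps": [
    [0.003,0,0,0,0],
    [0.006,0,0,0,0],
    [0.009,0,0,0,0],
    [0.0095,0,0,0,0],
    [0.0095,0,0,0,0]
  ]
}}

```text
time: 9.8
tool_pos: [451.0, 243.6, 80.6]
ee_rot: [-1.225, 1.202, 1.212]
force: [-3.8, 0.0, 7.9]
grip_width: 13.3
```

```bash
python3 togo.py 450.4 243.3 78 90.7
```

```text
shift m [ 0.0026  0.0006 -0.0003] turn about x deg 0.02 dist 2.7 | t 9.8 pos [451.  243.6  80.6] yaw 90.72 tiltx [ 0.0059 -0.0047 -1.    ] F [-3.8  0.   7.9] T [-0.11  0.69 -0.02] w 13.3 q6 -75.2
```

Emit:
{"op": "drive_tool", "data": {
  "steps": [
    [0.001,0,0,0,0],
    [0.002,0,0,0,0],
    [0.003,0,0,0,0],
    [0.0035,0,0,0,0],
    [0.0035,0,0,0,0]
  ]
}}

```text
time: 10.42
tool_pos: [451.0, 243.6, 77.9]
ee_rot: [-1.225, 1.202, 1.212]
force: [-5.5, -0.3, 12.5]
grip_width: 12.9
```

```bash
python3 togo.py 450.4 243.3 77.5 90.7;  python3 - <<'E'
from h import *
s=cam("side"); save(s,"s_in2",(330,290,470,430),4.2)
c=cam("wrist"); save(c,"w_in2",(220,170,420,320),4)
E
python3 togo.py 450.4 243.3 77.5 90.7
```

```text
shift m [ 0.0004  0.0006 -0.0003] turn about x deg 0.03 dist 0.8 | t 10.425 pos [451.  243.6  77.9] yaw 90.73 tiltx [ 0.0058 -0.0049 -1.    ] F [-5.5 -0.3 12.5] T [-0.32  0.98  0.01] w 12.9 q6 -75.2
shift m [ 0.0004  0.0006 -0.0003] turn about x deg 0.03 dist 0.8 | t 10.525 pos [451.  243.6  77.9] yaw 90.73 tiltx [ 0.0058 -0.0048 -1.    ] F [-5.6 -2.4 12.1] T [-0.3   0.95 -0.  ] w 13.4 q6 -75.2
```

View pics/s_in2.png

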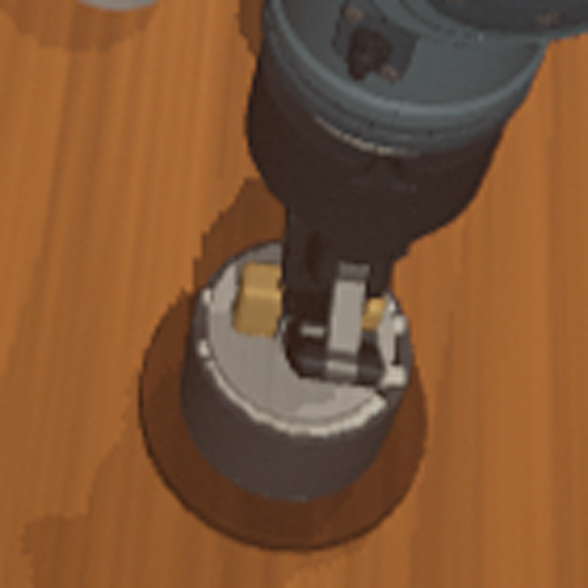

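View pics/w_in2.png

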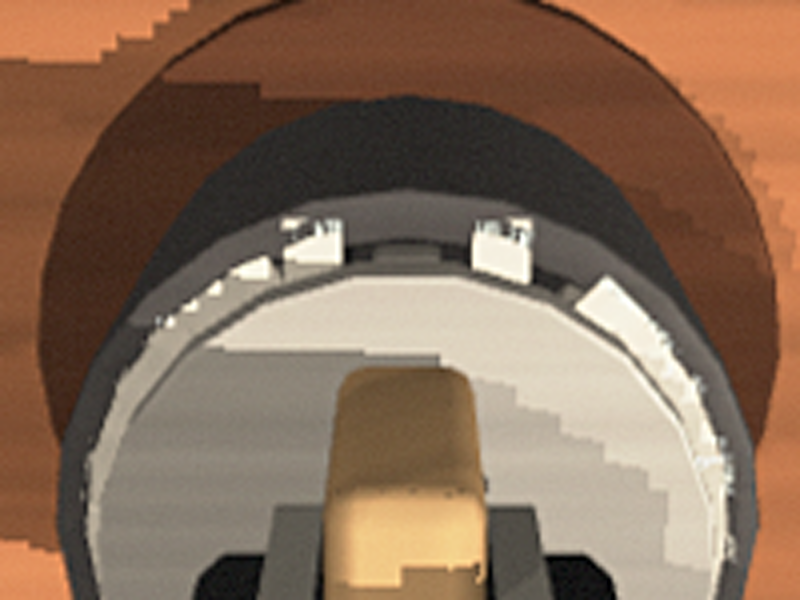

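Collar is near or on the rim: Fz is about 14.5 N above baseline, with lugs in the slots. I'll turn clockwise (+ about tool x) while pushing.

Emit:
{"op": "drive_tool", "data": {
  "steps": [
    [0.0015,0.0005,0,0,0],
    [0.0015,0.0005,0,5,0],
    [0.0015,0.0005,0,11,0],
    [0.0015,0.0005,0,18,0],
    [0.0015,0.0005,0,24,0]
  ]
}}

```text
time: 11.15
tool_pos: [452.1, 244.0, 78.1]
ee_rot: [-0.909, 1.37, 0.895]
force: [-2.2, -0.3, 13.8]
grip_width: 13.2
```

```bash
python3 togo.py 450.5 243.4 77.5 0.5
```

```text
shift m [ 0.0005  0.0012 -0.0011] turn about x deg 66.05 dist 1.7 | t 11.15 pos [452.1 244.   78.1] yaw 66.55 tiltx [ 0.009  -0.0042 -1.    ] F [-2.2 -0.3 13.8] T [-0.24  0.54  0.07] w 13.2 q6 -51.0
```

Emit:
{"op": "drive_tool", "data": {
  "steps": [
    [0.0015,0.0005,-0.0005,8,0],
    [0.0015,0.0005,-0.0005,16,0],
    [0.0015,0.0005,-0.0005,24,0],
    [0.0015,0.0005,-0.0005,32,0],
    [0.0015,0.0005,-0.0005,38,0]
  ]
}}

```text
time: 11.78
tool_pos: [452.6, 244.4, 78.2]
ee_rot: [-0.392, 1.525, 0.383]
force: [-3.2, 2.0, 15.0]
grip_width: 13.0
```

```bash
python3 togo.py 450.8 243.4 77.5 0.5
python3 - <<'E'
from h import *
c=cam("wrist"); save(c,"w_mid",None,1.25)
E
python3 togo.py 450.8 243.4 77.5 0
```

```text
shift m [ 0.0007  0.     -0.0021] turn about x deg 27.86 dist 2.2 | t 11.775 pos [452.6 244.4  78.2] yaw 28.36 tiltx [ 0.0116 -0.0031 -0.9999] F [-3.2  2.  15. ] T [0.13 0.89 0.24] w 13.0 q6 -12.8
shift m [ 0.0007 -0.     -0.002 ] turn about x deg 28.12 dist 2.1 | t 11.825 pos [452.6 244.4  78.2] yaw 28.12 tiltx [ 0.0115 -0.0031 -0.9999] F [-3.6  1.  14.9] T [0.09 0.86 0.01] w 13.0 q6 -12.6
```

View pics/w_mid.png

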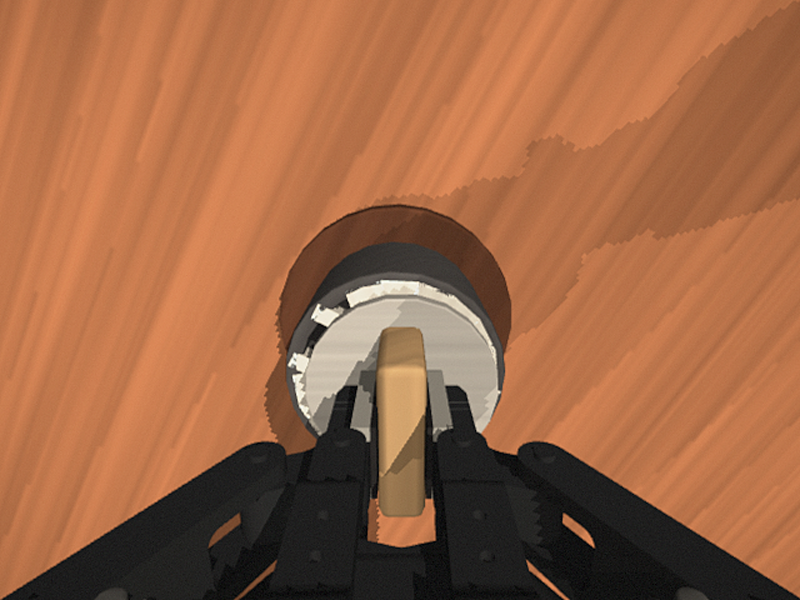

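The cap turns with the tool: the slot is now at upper-left (310,335). A small side force built up in x, so I'll re-centre by about 2 mm while finishing the turn.

Emit:
{"op": "drive_tool", "data": {
  "steps": [
    [0.002,0.0005,-0.002,7,0],
    [0.002,0.0005,-0.002,14,0],
    [0.002,0.0005,-0.002,21,0],
    [0.002,0.0005,-0.002,27,0],
    [0.002,0.0005,-0.002,28,0]
  ]
}}

```text
time: 12.45
tool_pos: [451.1, 244.5, 78.2]
ee_rot: [-0.004, 1.558, -0.0]
force: [-7.9, -0.4, 21.7]
grip_width: 13.0
```

```bash
python3 togo.py 450.8 243.4 77.5 -0.5
```

```text
shift m [ 0.0007 -0.0011 -0.0003] turn about x deg 0.61 dist 1.3 | t 12.45 pos [451.1 244.5  78.2] yaw 0.11 tiltx [ 0.0124 -0.0025 -0.9999] F [-7.9 -0.4 21.7] T [-0.08  1.81  0.57] w 13.0 q6 15.5
```

```bash
python3 - <<'E'
from h import *
c=cam("wrist"); save(c,"w_end",None,1.25)
s=cam("side"); save(s,"s_end",(330,290,470,430),4.2)
t=cam("top"); save(t,"t_end",(130,280,230,370),6)
E
python3 togo.py 450.8 243.4 77.5 -0.5
```

```text
shift m [ 0.0007 -0.0011 -0.0003] turn about x deg 0.69 dist 1.3 | t 12.6 pos [451.1 244.5  78.2] yaw 0.19 tiltx [ 0.0125 -0.0025 -0.9999] F [-7.3 -0.4 20.9] T [-0.11  1.69  0.4 ] w 13.3 q6 15.4
```

View pics/w_end.png

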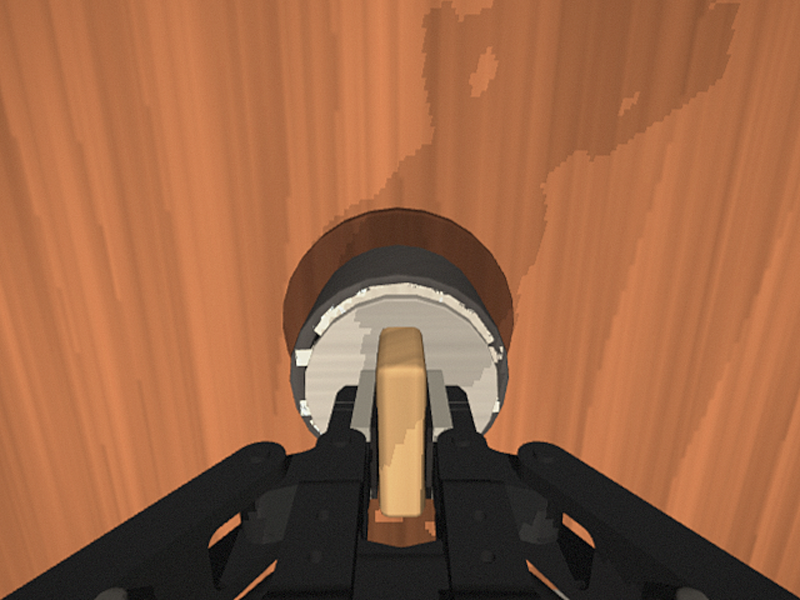

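View pics/s_end.png

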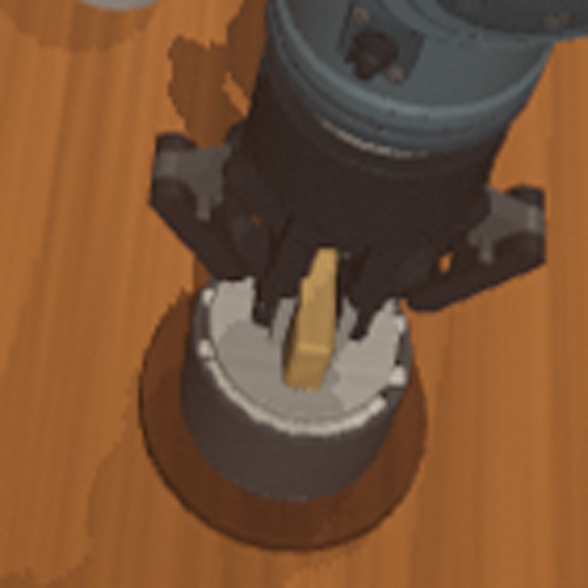

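Emit:
{"op": "drive_tool", "data": {
  "steps": [
    [0.0015,0,0,0.5,0],
    [0.0023,0,0,0.5,0],
    [0.0023,0,0,0.5,0],
    [0.0023,0,0,0.5,0]
  ]
}}

```text
time: 13.1
tool_pos: [451.0, 244.6, 78.1]
ee_rot: [0.001, 1.559, -0.005]
force: [-11.0, -3.2, 27.5]
grip_width: 12.9
```

```bash
python3 togo.py 450.8 243.4 77.5 -0.5
python3 - <<'E'
from h import *
c=cam("wrist"); save(c,"w_end2",(215,200,425,345),3.8)
s=cam("side"); save(s,"s_end2",(350,330,450,430),6)
t=cam("top"); save(t,"t_end2",None,1)
E
python3 togo.py 450.8 243.4 77.5 -0.5
```

```text
shift m [ 0.0006 -0.0012 -0.0002] turn about x deg 0.28 dist 1.4 | t 13.1 pos [451.  244.6  78.1] yaw -0.22 tiltx [ 0.0119 -0.0031 -0.9999] F [-11.   -3.2  27.5] T [-0.48  2.37  0.38] w 12.9 q6 15.9
shift m [ 0.0006 -0.0012 -0.0002] turn about x deg 0.28 dist 1.4 | t 13.25 pos [451.  244.6  78.1] yaw -0.22 tiltx [ 0.0119 -0.0031 -0.9999] F [-11.4  -4.5  27.2] T [-0.52  2.42  0.5 ] w 13.2 q6 15.9
```

View pics/w_end2.png

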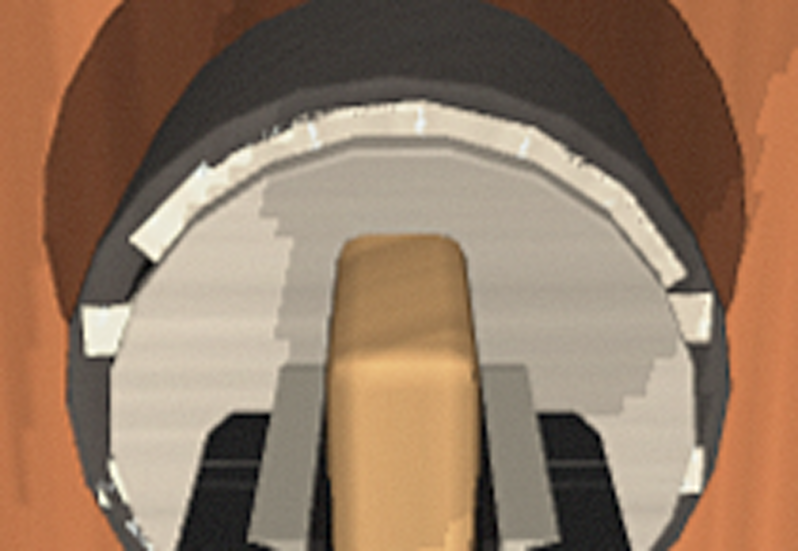

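View pics/s_end2.png

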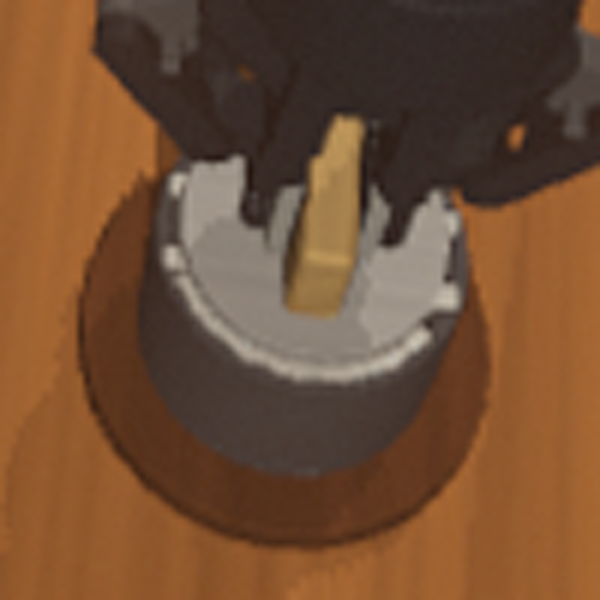

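View pics/t_end2.png

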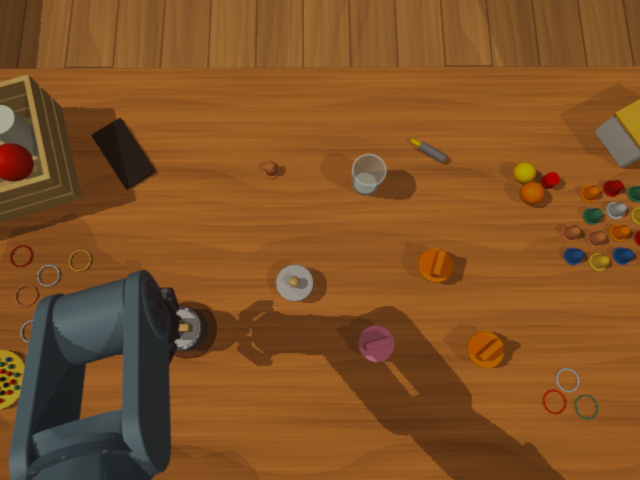

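Extra push (23 N to 29 N) barely moved z (78.2 to 78.1), so the collar is on a hard stop, and the top view shows the bystanders unmoved. The tool has a slight tilt (0.7°) and an x side load, so I'll try to relieve those.

Emit:
{"op": "drive_tool", "data": {
  "steps": [
    [0.0015,-0.0005,-0.001,0,0],
    [0.0018,-0.001,-0.0015,0,0],
    [0.0018,-0.001,-0.002,0,0],
    [0.0018,-0.001,-0.002,0,0]
  ]
}}

```text
time: 13.75
tool_pos: [450.6, 244.5, 78.3]
ee_rot: [0.001, 1.555, -0.004]
force: [-2.4, 1.3, 16.6]
grip_width: 13.2
```

```bash
python3 togo.py 450.8 243.4 77.5 -0.5
```

```text
shift m [ 0.0008 -0.0011  0.0002] turn about x deg 0.32 dist 1.4 | t 13.75 pos [450.6 244.5  78.3] yaw -0.18 tiltx [ 0.0154 -0.0016 -0.9999] F [-2.4  1.3 16.6] T [0.17 0.91 0.3 ] w 13.2 q6 15.8
```

Emit:
{"op": "drive_tool", "data": {
  "steps": [
    [0.001,0,0.001,0,0],
    [0.001,0,0.002,0,0],
    [0.001,0,0.0025,0,0],
    [0.001,0,0.0025,0,0]
  ]
}}

```text
time: 14.25
tool_pos: [451.0, 244.6, 78.2]
ee_rot: [-0.0, 1.56, -0.003]
force: [-13.0, -0.7, 20.9]
grip_width: 13.0
```

```bash
python3 togo.py 450.8 243.4 77.5 -0.5
```

```text
shift m [ 0.0007 -0.0012 -0.0002] turn about x deg 0.39 dist 1.4 | t 14.25 pos [451.  244.6  78.2] yaw -0.11 tiltx [ 0.0106 -0.0024 -0.9999] F [-13.   -0.7  20.9] T [-0.32  2.65  0.35] w 13.0 q6 15.7
```

Emit:
{"op": "drive_tool", "data": {
  "steps": [
    [0.001,0,0.0015,0,0],
    [0.001,0,0.003,0,0],
    [0.001,0,0.003,0,0],
    [0.001,0,0.003,0,0]
  ]
}}

```text
time: 14.75
tool_pos: [451.2, 244.6, 77.9]
ee_rot: [-0.002, 1.566, -0.003]
force: [-15.1, -2.0, 22.8]
grip_width: 13.3
```

```bash
python3 togo.py 450.8 243.4 77.5 -0.5
```

```text
shift m [ 0.0004 -0.0012 -0.0004] turn about x deg 0.47 dist 1.3 | t 14.75 pos [451.2 244.6  77.9] yaw -0.03 tiltx [ 0.0045 -0.0035 -1.    ] F [-15.1  -2.   22.8] T [-0.32  3.08  0.38] w 13.3 q6 15.6
```

Emit:
{"op": "drive_tool", "data": {
  "steps": [
    [0.001,0,0.0015,0.3,0],
    [0.0012,0,0.0028,0.6,0],
    [0.0012,0,0.0028,0.6,0],
    [0.0012,0,0.0028,0.6,0]
  ]
}}

```text
time: 15.25
tool_pos: [451.2, 244.7, 78.0]
ee_rot: [0.004, 1.572, -0.011]
force: [-16.9, -2.9, 27.1]
grip_width: 13.0
```

```bash
python3 togo.py 450.8 243.4 77.5 -0.5
```

```text
shift m [ 0.0005 -0.0013 -0.0004] turn about x deg -0.03 dist 1.4 | t 15.25 pos [451.2 244.7  78. ] yaw -0.53 tiltx [-0.0016 -0.0047 -1.    ] F [-16.9  -2.9  27.1] T [-0.34  3.22  0.52] w 13.0 q6 16.0
```

Emit:
{"op": "drive_tool", "data": {
  "steps": [
    [0.0018,0,0.001,0,0],
    [0.0018,0,0.001,0,0],
    [0.0018,0,0.001,0,0],
    [0.0018,0,0.001,0,0]
  ]
}}

```text
time: 15.75
tool_pos: [451.2, 244.7, 78.0]
ee_rot: [0.002, 1.575, -0.01]
force: [-13.7, -3.0, 25.1]
grip_width: 13.1
```

```bash
python3 togo.py 450.8 243.4 77.5 -0.5
python3 - <<'E'
from h import *
c=cam("wrist"); save(c,"w_end3",(215,200,425,345),3.8)
s=cam("side"); save(s,"s_end3",(350,330,450,430),6)
for i in range(12): manip.capture("top")
E
python3 togo.py 450.8 243.4 77.5 -0.5
```

```text
shift m [ 0.0005 -0.0013 -0.0004] turn about x deg 0.06 dist 1.4 | t 15.75 pos [451.2 244.7  78. ] yaw -0.44 tiltx [-0.0039 -0.0055 -1.    ] F [-13.7  -3.   25.1] T [-0.48  2.38  0.47] w 13.1 q6 15.9
shift m [ 0.0004 -0.0013 -0.0003] turn about x deg 0.07 dist 1.4 | t 16.45 pos [451.1 244.7  77.9] yaw -0.43 tiltx [-0.004  -0.0056 -1.    ] F [-13.7  -4.1  26.1] T [-0.41  2.32  0.42] w 13.0 q6 15.9
```

View pics/w_end3.png

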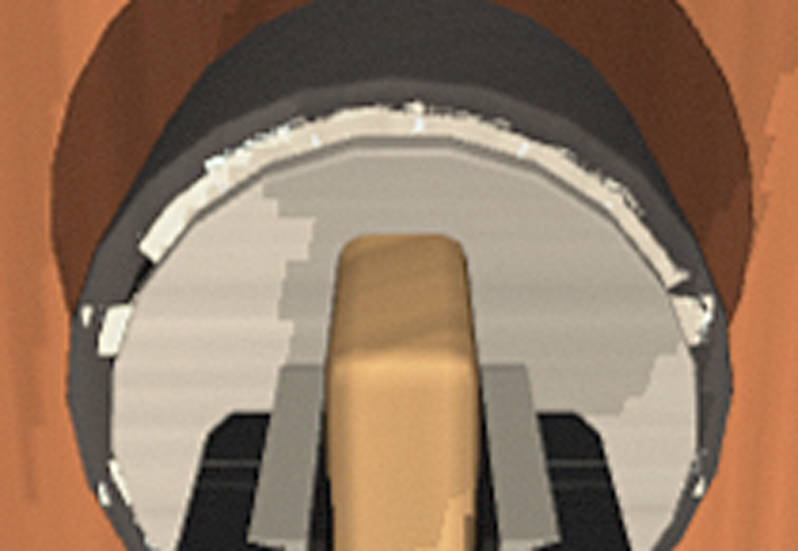

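View pics/s_end3.png

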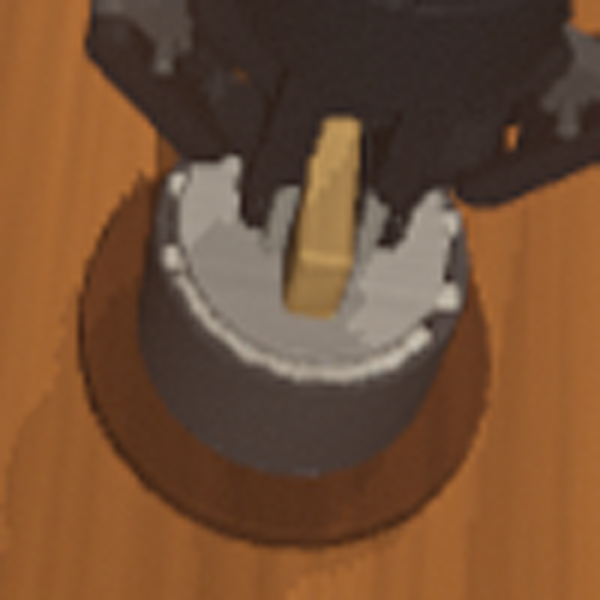

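The collar is flush all round on the lip, the slots are at the sides (90° to the bar), and the force and pose have been steady for 0.7 s. Handing in.

```bash
python3 -c "
from station import manip
print(manip.hand_in())"; python3 togo.py 450.8 243.4 77.5 -0.5
```

```text
the job is handed in; nothing more can be done
None
the job is handed in; nothing more can be done
```

I gripped the grey cap by its bar, lowered it into the press with both lugs through the slots, turned it about 91° clockwise, and handed in at about 16.5 s. The arm is still gripping the handle and pushing down.

**Collar:** The tool height was steady at 77.9–78.0 mm, against the 77.5 mm I expected for the collar on the rim. The downward push read about 26 N, or about 28 N allowing for the cap's weight. The spring gives 12 N when fully home. Going from about 23 N to 29 N moved the tool only 0.1 mm. In the wrist and side pictures the collar looks flush on the rim.

**Turn:** The turn ended with a small resisting torque of about 0.4 N m, which fits a lug touching the stop.

**Bystanders:** In a top picture taken after the turn, about 3 s before hand-in, the tin, tumbler, capsule and the orange and pink look-alikes stood where they had been.

**Not ideal:**
- A side load of about 14 N along x remained.
- The tool had tilted about 0.9° during the turn. I worked this back to about 0.4°, but not to zero.
- The height is 0.4–0.5 mm above my estimate, about what the tilt or a slight slip of the bar in the grip would give.

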